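# Count to the third gap and slide the chocolates in

### The job

Starting at the end of the rack with the red knob, count off the gaps on the brass rail with one fingertip: run it along the top of the rail so that it presses the rail at the first, then the second, then the third gap (full and empty gaps both count), and no further. Then push the gold chocolate box along the trough, without lifting it, and into that third gap until it is fully home against the back stop. Leave everything else where it stands.

Things in the scene. Friction and masses are not known exactly. Their poses are not given: they have to be found in the camera images.
- rack: Fixed wooden display rack on the counter: a trough along y in front (robot side), six gaps behind it open to the front and above, a brass rail along the back. Origin on the counter, x points away from the robot into the gaps, y along the rack to the left. Base plate 6 mm thick, y -185 to 185, x -95 to 110 mm; boxes rest on it at z = 6 mm. All mm below are in this frame.
- trough_mid (a point): Middle of the trough floor, at rack x = -46, y = 0, z = 6 mm. The trough spans x -92 to 0 mm, is open at both ends, and has a brass front lip at x -96 to -92 whose top is at z = 12 mm.
- mouths_mid (a point): Middle of the line of gap mouths, at rack x = 0, y = 0, z = 6 mm. Gaps run x 0 to 85 mm, centred at y = 125, 75, 25, -25, -75, -125 mm, each 46 mm clear (46 to 44 at the mouth), between 4 mm aluminium fins with 6 mm round brass noses, top at z = 40 mm. The gaps at y = 75 and -125 already hold boxes.
- stop_mid (a point): Middle of the face of the clear back stop that ends all gaps, at rack x = 85, y = 0, z = 23 mm; its top is at z = 40 mm. A box fully home touches it: the box's centre is then at rack x = 45 mm and its front end 5 mm inside the mouth.
- red_knob: Red ball, 25 mm across, on the post at one end of the rail: counting starts at this end. Origin 20 mm below the ball's centre; in the rack's frame it stands at x = 99, y = +171 or -171 mm; the ball's top is at z = 101.5 mm above the counter. A black ball of the same size stands at the other end.
- gold_box: Gold chocolate box, the one to push: 80 x 36 x 32 mm (x, y, z), 0.08 to 0.17 kg, with a white ribbon cross; origin at the centre of its underside, x along its length. Starts near one end of the trough, its length roughly along the rack's x.
- green_box: Green chocolate box, bystander near the other end of the trough: 80 x 36 x 32 mm (x, y, z), 0.08 to 0.17 kg, with a white ribbon cross; origin at the centre of its underside, x along its length.
- blue_box: Blue chocolate box standing home in the gap at y = 75 mm of the rack: 80 x 36 x 32 mm (x, y, z), 0.08 to 0.17 kg, with a white ribbon cross; origin at the centre of its underside, x along its length.
- purple_box: Purple chocolate box standing home in the gap at y = -125 mm of the rack: 80 x 36 x 32 mm (x, y, z), 0.08 to 0.17 kg, with a white ribbon cross; origin at the centre of its underside, x along its length.
- pad_a: Brass key of the rail that belongs to the gap at rack y = 125 mm, at rack x = 99 mm: 20 mm deep, 49 mm along y; flat crown 26 mm long with ramps falling 6 mm to its ends, so a fingertip slid along the rail feels one hump per gap. Origin at the centre of its underside; crown at z = 70 mm. Sprung: sinks up to 6 mm, starts at about 1.2 N, bottomed at about 4.2 N.
- pad_b: Brass key of the rail that belongs to the gap at rack y = 75 mm, at rack x = 99 mm: 20 mm deep, 49 mm along y; flat crown 26 mm long with ramps falling 6 mm to its ends, so a fingertip slid along the rail feels one hump per gap. Origin at the centre of its underside; crown at z = 70 mm. Sprung: sinks up to 6 mm, starts at about 1.2 N, bottomed at about 4.2 N.
- pad_c: Brass key of the rail that belongs to the gap at rack y = 25 mm, at rack x = 99 mm: 20 mm deep, 49 mm along y; flat crown 26 mm long with ramps falling 6 mm to its ends, so a fingertip slid along the rail feels one hump per gap. Origin at the centre of its underside; crown at z = 70 mm. Sprung: sinks up to 6 mm, starts at about 1.2 N, bottomed at about 4.2 N.
- pad_d: Brass key of the rail that belongs to the gap at rack y = -25 mm, at rack x = 99 mm: 20 mm deep, 49 mm along y; flat crown 26 mm long with ramps falling 6 mm to its ends, so a fingertip slid along the rail feels one hump per gap. Origin at the centre of its underside; crown at z = 70 mm. Sprung: sinks up to 6 mm, starts at about 1.2 N, bottomed at about 4.2 N.
- pad_e: Brass key of the rail that belongs to the gap at rack y = -75 mm, at rack x = 99 mm: 20 mm deep, 49 mm along y; flat crown 26 mm long with ramps falling 6 mm to its ends, so a fingertip slid along the rail feels one hump per gap. Origin at the centre of its underside; crown at z = 70 mm. Sprung: sinks up to 6 mm, starts at about 1.2 N, bottomed at about 4.2 N.
- pad_f: Brass key of the rail that belongs to the gap at rack y = -125 mm, at rack x = 99 mm: 20 mm deep, 49 mm along y; flat crown 26 mm long with ramps falling 6 mm to its ends, so a fingertip slid along the rail feels one hump per gap. Origin at the centre of its underside; crown at z = 70 mm. Sprung: sinks up to 6 mm, starts at about 1.2 N, bottomed at about 4.2 N.
- jar: Amber glass jar, 64 mm across, 100 mm tall, bystander; origin at the centre of its underside.
- bowl: White bowl, 100 mm across, 45 mm tall, bystander; origin at the centre of its underside.
- spatula: Spatula with a dark wooden handle lying on the counter, bystander; origin under its middle part, x along it to the blade.
- tin: Round terracotta-coloured tin with a brass lid, 76 mm across, 58 mm tall, bystander; origin at the centre of its underside.
Mind the look-alikes: they are no part of the job. Of the things like the gold_box, leave any that is pink; of the rest the larger one is meant.

How it is judged:
By the outcome, as a careful person would: the job done as asked, in the order asked, and still so for the second after the job is handed in, with the robot touching nothing.
It also fails if it takes over 67 s, if anything falls off the work surface, if the arm or the gripper's body presses on something with over 40 N, if the wrist force passes 120 N, or if a joint passes its speed limit or range.

### The arm

A 7-joint arm with a two-finger parallel gripper is mounted at the origin on the work surface. World frame = base frame: x ahead of the robot, y to its left, z up, the work surface at z = 0. Lengths are in m, angles in rad, forces in N, time in s.
With the tool pointing down it reaches from about 0.4 to 0.9 m from the base axis. Payload 5.5 kg.
Tool frame: the origin (TCP) lies at the very end of the fingers, on their centre line; the grasp point (between the pads) lies grasp_offset behind it (grasp_offset is the distance from the TCP to the grasp point, in m); z points along the fingers, y is the direction in which the jaws open and shut (so a half turn about z gives the same grasp; the last joint's range is limited). The gripper opens to 92 mm and grips with 3 to 60 N. Pads are 19 mm wide; open, the fingers measure 130 mm over their backs; the gripper's body (75 mm by 190 mm) begins 47 mm behind the grasp point.
Start: joints at [-0.913, 0.501, -0.427, 1.55, 0.221, 1.138, -0.21], TCP at [0.25, 0.6, 0.227] pointing down, gripper open.
Joint ranges: [-2.88, 2.88], [-0.31, 2.03], [-1.54, 1.56], [0.2, 2.42], [-1.41, 4.55], [0.19, 2.02], [-2.57, 2.57]. Speed limits (rad/s): [2.57, 2.57, 3.14, 3.14, 3.14, 3.14, 3.14].

### API

Orientations are given as a unit quaternion [x, y, z, w].
In Python, from cell import * gives the robot as it stands. The module is installed in compiled form; this text tells all that it offers. Calls block until the motion is done:
- goto(position, orientation): joint-space move of the TCP to a pose.
- line_to(position, orientation=None, max_speed=0.15, f_stop=None): straight line of the TCP; orientation=None keeps the orientation; max_speed is the mean speed in m/s. With f_stop (N) it stops when the force on the tool has changed by that much, and returns True; else False.
- move_joints(angles): joint-space move.
- command_gripper(opening, grasp_force=None): finger opening in m; grasp_force is the grip in N (None keeps the last); returns when the fingers have stopped.
- pause(seconds).
- ik(position, orientation): joint angles nearest the present ones, or None.
- grab_frame(name): name is "side" or "top"; returns (picture, depth): 420x560x3 uint8, red, green, blue; 420x560 float32, m along the optical axis (not along the pixel's ray), 0 where there is no reading.
- camera_model(name): a dict with "fx", "fy", "cx", "cy" (pixels), "R" (3x3) and "t" (3): a world point X has camera coordinates R X + t. Camera axes: x right, y down, z forward; pixel columns grow to the right and rows downward; lengths in m; the calibration is good to about 2 mm. A picture is of the moment at which its call begins. camera_model takes no time and is no camera call.
A pose or a line that the arm cannot do raises Unreachable and nothing moves.
- sign_off(): hands the job in, once; it reports no verdict.
Readings, each from a call of its own:
- read_time_s(): time.
- read_joint_pos(): joint angles.
- read_qd(): joint speeds.
- read_tau(): joint torques, N m.
- read_eef_pos(): TCP position.
- read_tcp_rot(): TCP orientation.
- read_force(): force on the tool from outside, world axes, zero at the start.
- read_wrist_torque(): the same for the moment, N m.
- read_width(): finger opening in m.
Only numpy, scipy, OpenCV 4.12 (cv2) and the standard library are available. Lean on these libraries where they do the work, as an engineer would, in place of code of your own. Each camera call takes 0.05 s, during which the arm holds its last target. There are 200 camera calls.

## Working session

There is one attempt and no reset: what is moved stays moved. The work goes in short steps, each a Python script; the robot and the scene stay as the last script left them, time stands still between calls to the robot, and variables do not carry over. Pictures are saved under pics/ and viewed, about 8 in all and at most 12, crops included, and the job is handed in when it is done.

```bash
mkdir -p pics
python3 - <<'E'
from cell import *
import cv2,numpy as np
for n in("top","side"):
    p,d=grab_frame(n); np.savez(f"pics/{n}0.npz",p=p,d=d); cv2.imwrite(f"pics/{n}0.png",p[...,::-1])
    c=camera_model(n); print(n,{k:np.round(v,3).tolist() for k,v in c.items()})
print(read_time_s(),read_tcp_rot(),read_width(),grasp_offset if 'grasp_offset' in globals() else None)
E
```

```text
top {'fx': 384.368, 'fy': 384.368, 'cx': 280.609, 'cy': 208.97, 'R': [[-0.01, -1.0, -0.007], [-0.998, 0.01, -0.065], [0.065, 0.006, -0.998]], 't': [-0.016, 0.527, 1.232]}
side {'fx': 501.308, 'fy': 501.308, 'cx': 271.12, 'cy': 217.53, 'R': [[0.98, -0.198, -0.011], [-0.142, -0.66, -0.737], [0.138, 0.724, -0.675]], 't': [-0.492, 0.11, 1.278]}
0.1 [ 1.96116640e-01  9.80580169e-01 -8.69613004e-04 -1.99221856e-04] 0.09199081681284473 0.0188
```

View pics/top0.png

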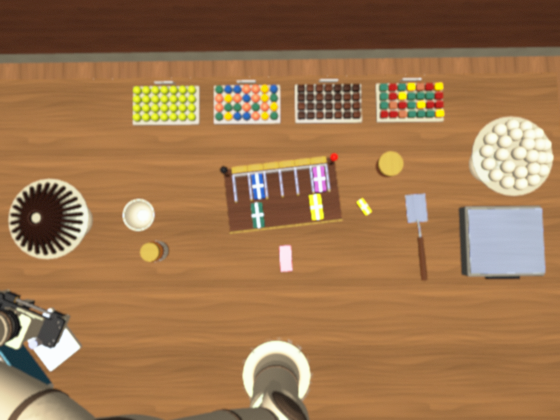

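View pics/side0.png

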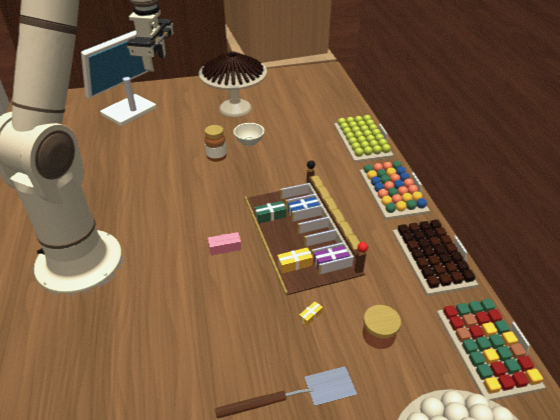

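Candidates for the gold box: the gold box in the trough (top 316,207), a small gold one outside the rack (364,207), and a pink one (286,258). I choose the one in the trough because it is the larger and not pink. The red knob is at (334,157), the rack's -y end, so the third gap is y = -25 (pad_d).

```bash
cat > h.py <<'E'
from cell import *
import cv2,numpy as np
from scipy.spatial.transform import Rotation as Ro
def ray(n,uv,z):
    c=camera_model(n);R=np.array(c["R"]);t=np.array(c["t"])
    o=-R.T@t; d=R.T@np.array([(uv[0]-c["cx"])/c["fx"],(uv[1]-c["cy"])/c["fy"],1])
    return (o+d*(z-o[2])/d[2])
def proj(n,X):
    c=camera_model(n);q=np.array(c["R"])@X+np.array(c["t"]);return np.array([c["fx"]*q[0]/q[2]+c["cx"],c["fy"]*q[1]/q[2]+c["cy"]])
H={'red':[(0,6,170,255,90,255),(174,179,170,255,90,255)],'gold':[(22,34,140,255,120,255)],'blue':[(100,122,110,255,50,255)],'purple':[(130,160,90,255,50,255)],'green':[(65,98,80,255,25,255)]}
def mask(p,k):
    h=cv2.cvtColor(p,cv2.COLOR_RGB2HSV);m=0
    for a,b,c,d,e,f in H[k]: m=m|cv2.inRange(h,(a,c,e),(b,d,f))
    return m
def blobs(p,k,roi,amin=8):
    x0,y0,x1,y1=roi;M=np.zeros(p.shape[:2],np.uint8);M[y0:y1,x0:x1]=mask(p,k)[y0:y1,x0:x1]
    M=cv2.morphologyEx(M,cv2.MORPH_CLOSE,np.ones((5,5),np.uint8))
    cs,_=cv2.findContours(M,cv2.RETR_EXTERNAL,cv2.CHAIN_APPROX_NONE)
    out=[]
    for c in sorted(cs,key=cv2.contourArea,reverse=True):
        if cv2.contourArea(c)>=amin:
            m=cv2.moments(c);out.append((m['m10']/m['m00'],m['m01']/m['m00'],m['m00'],cv2.minAreaRect(c)))
    return out
E
python3 - <<'E'
from h import *
T=np.load('pics/top0.npz')['p'];S=np.load('pics/side0.npz')['p']
for n,p,roi in(('top',T,(215,145,375,240)),('side',S,(235,170,380,290))):
    for k,z in(('red',.089),('gold',.038),('blue',.038),('purple',.038),('green',.038)):
        for b in blobs(p,k,roi)[:2]: print(n,k,np.round(b[:3],1),np.round(ray(n,b[:2],z),4)[:2],np.round(b[3][1],1),round(b[3][2],1))
a=cv2.resize(T[145:240,215:380],None,fx=4.8,fy=4.8,interpolation=cv2.INTER_CUBIC)
cv2.imwrite('pics/c1.png',a[...,::-1])
b=cv2.resize(S[155:295,240:380],None,fx=4.2,fy=4.2,interpolation=cv2.INTER_CUBIC)
cv2.imwrite('pics/c2.png',b[...,::-1])
E
```

```text
top red [333.4 156.9  44. ] [ 0.6813 -0.1867] [8. 7.] 90.0
top gold [278.7 164.5 378. ] [ 0.6687 -0.0171] [ 5.2 94.1] 83.5
top gold [315.5 206.5 139. ] [ 0.5319 -0.1335] [26.6 13. ] 82.4
top blue [256.8 178.   65. ] [0.6257 0.0537] [ 8.3 11. ] 82.9
top blue [258.5 193.   63. ] [0.5772 0.0485] [ 9.3 10.9] 82.9
top purple [320.4 186.2  43.5] [ 0.5968 -0.1502] [10.  11.5] 83.7
top purple [322.4 171.1  18. ] [ 0.6458 -0.1575] [8. 3.] 90.0
top green [256.5 207.9  38.5] [0.5293 0.0552] [ 8.3 10.6] 81.9
top green [261.9 221.5  17. ] [0.4857 0.0382] [9.2 2.8] 81.9
side red [362.3 246.7  69. ] [ 0.6851 -0.1842] [9. 9.] 90.0
side gold [294.1 255.7 291. ] [ 0.5336 -0.1326] [10.7 34.2] 76.0
side gold [344.5 227.1 201. ] [ 0.6852 -0.061 ] [46.1  7.2] 56.9
side blue [303.1 203.5 153. ] [0.6029 0.0525] [ 8.6 28.5] 77.2
side blue [375.9 182.4  67.5] [0.8294 0.0983] [13.  7.] 90.0
side purple [329.9 254.4 263.5] [ 0.6205 -0.1466] [13.9 34.1] 71.0
side green [262.7 213.2 162. ] [0.4871 0.0369] [16.  12.9] 76.0
side green [278.7 209.4 137. ] [0.5323 0.0431] [15.9 11.7] 74.1
```

View pics/c1.png

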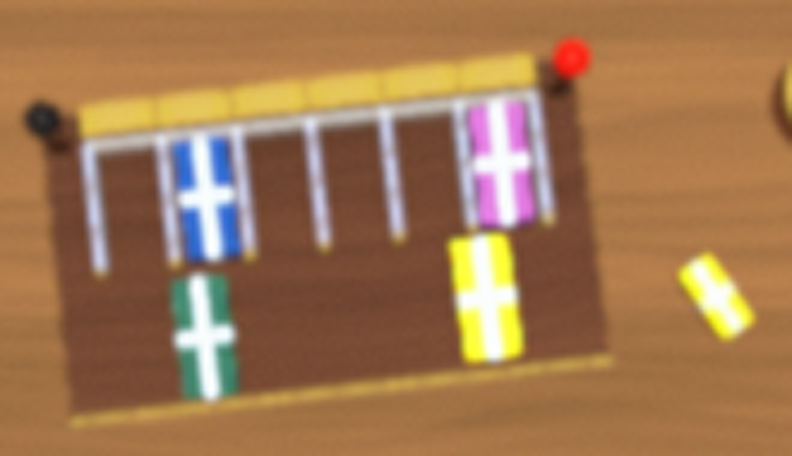

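View pics/c2.png

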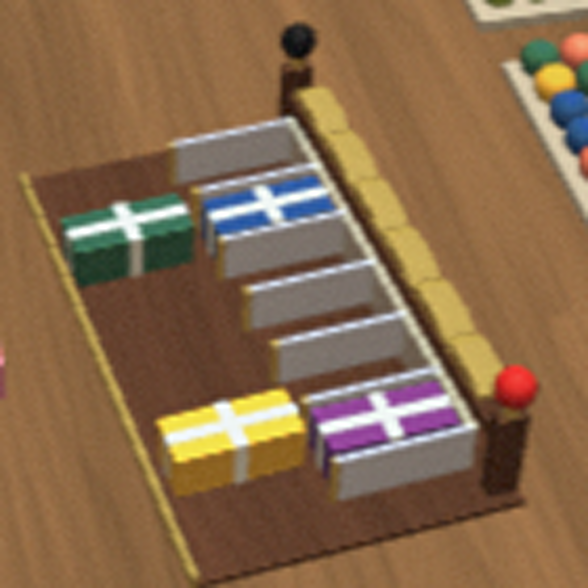

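```bash
cat >> h.py <<'E'
def W(v,th,x,y,z):  # rack mm -> world m
    c,s=np.cos(th),np.sin(th); return np.array([v[0]+(c*x-s*y)/1e3, v[1]+(s*x+c*y)/1e3, z/1e3])
def toR(v,th,X):
    c,s=np.cos(th),np.sin(th); d=(X[:2]-v[:2])*1e3; return np.array([c*d[0]+s*d[1],-s*d[0]+c*d[1]])
E
python3 - <<'E'
from h import *
from scipy.optimize import least_squares
u=lambda a,b,o,s:((a+.5)/s-.5+o[0],(b+.5)/s-.5+o[1])
t=lambda a,b:u(a,b,(215,145),4.8); s=lambda a,b:u(a,b,(240,155),4.2)
P=[('top',t(571,58),(99,-171,89)),('top',t(43,120),(99,171,89)),('top',t(72,422),(-94,185,12)),('top',t(612,360),(-94,-185,12)),
('top',t(207,197),(45,75,38)),('top',t(500,163),(45,-125,38)),
('side',s(516,386),(99,-171,89)),('side',s(298,41),(99,171,89)),('side',s(25,176),(-94,185,12)),('side',s(198,582),(-94,-185,12)),('side',s(270,204),(45,75,38)),('side',s(387,413),(45,-125,38))]
tips=[(100,272),(175,264),(250,256),(323,246),(398,238),(472,226),(547,220)]
P+=[('top',t(*q),(-1,150-50*i,39)) for i,q in enumerate(tips)]
f=lambda p:np.concatenate([(ray(n,q,X[2]/1e3)-W(p[:2],p[2],*X))[:2]*1e3 for n,q,X in P])
r=least_squares(f,[.58,-.03,-.1],loss='soft_l1'); print(r.x); print(np.round(f(r.x).reshape(-1,2),1).tolist())
np.save('rack.npy',r.x); v,th=r.x[:2],r.x[2]
for n,q in(('top',t(485,298)),('side',s(231,425))): print('gold',n,toR(v,th,ray(n,q,.038)))
for n,q in(('top',t(205,337)),('side',s(128,222))): print('green',n,toR(v,th,ray(n,q,.038)))
# gold end midpoints top view
print('heading',toR(v,th,ray('top',t(479,236),.038)),toR(v,th,ray('top',t(493,361),.038)))
for sg in(1,-1):
    R=Ro.from_matrix(np.c_[[sg*-np.sin(th)*1,sg*np.cos(th),0],[sg*np.cos(th),sg*np.sin(th),0],[0,0,-1]]);print(np.linalg.det(R.as_matrix()))
    for X in((46,-137,110),(46,-25,66),(-46,-155,18),(-110,-25,18),(-14,-25,18)):
        j=ik(W(v,th,*X),R.as_quat());print(sg,X,None if j is None else np.round(j,2))
E
```

```text
[ 0.5676413  -0.02684269  0.11055108]
[[-3.1, -1.3], [-1.8, -1.4], [-2.0, -1.7], [-4.5, -0.3], [-3.2, -1.9], [-4.5, 0.8], [0.8, 2.3], [1.7, 1.6], [3.3, -0.7], [0.5, -1.3], [1.2, 0.8], [0.3, 3.3], [1.2, 0.2], [0.5, -0.1], [-0.2, -0.4], [0.4, 0.6], [-0.3, 0.2], [1.7, 0.5], [-0.3, 0.2]]
gold top [ -47.93899209 -102.3254391 ]
gold side [ -44.41572009 -102.01580783]
green top [-51.26655213  85.72656608]
green side [-47.05510403  88.07571834]
heading [  -6.33738424 -103.58386866] [ -90.17590138 -102.30597457]
1.0000000000000002
1 (46, -137, 110) [ 0.1   0.59  0.15  1.66 -0.11  0.9   0.4 ]
1 (46, -25, 66) [-0.03  0.6   0.08  1.76 -0.06  0.78  0.19]
1 (-46, -155, 18) [ 0.15  0.62  0.17  1.9  -0.16  0.64  0.53]
1 (-110, -25, 18) [ 0.03  0.49  0.06  2.15 -0.05  0.51  0.24]
1 (-14, -25, 18) [ 0.01  0.6   0.05  1.92 -0.05  0.62  0.2 ]
1.0000000000000002
-1 (46, -137, 110) [-0.57  1.09  1.35  1.69 -1.1   1.32 -2.03]
-1 (46, -25, 66) [-0.78  1.15  1.35  1.79 -1.19  1.28 -2.13]
-1 (-46, -155, 18) [-0.49  1.    1.12  1.92 -1.1   1.02 -1.87]
-1 (-110, -25, 18) [-0.78  0.87  1.13  2.17 -1.1   0.88 -1.97]
-1 (-14, -25, 18) [-0.82  1.21  1.35  1.95 -1.31  1.24 -1.99]
```

```bash
cat >> h.py <<'E'
v=np.load('rack.npy');v,th=v[:2],v[2]
Q=Ro.from_matrix(np.c_[[-np.sin(th),np.cos(th),0],[np.cos(th),np.sin(th),0],[0,0,-1]]).as_quat()
def L(x,y,z,s=.15,f=None): return line_to(W(v,th,x,y,z),Q,max_speed=s,f_stop=f)
def snap(n,name,roi,k):
    p,d=grab_frame(n);np.savez('pics/last_%s.npz'%n,p=p,d=d);x0,y0,x1,y1=roi
    cv2.imwrite('pics/'+name,cv2.resize(p[y0:y1,x0:x1],None,fx=k,fy=k,interpolation=cv2.INTER_CUBIC)[...,::-1])
E
python3 - <<'E'
from h import *
p=read_eef_pos(); line_to([p[0],p[1],.30],max_speed=.25)
goto(W(v,th,45,-135,150),Q); L(45,-135,78,.1)
print(read_time_s(),toR(v,th,read_eef_pos()),read_eef_pos()[2],read_force())
snap('side','s1.png',(220,130,420,290),3.6)
E
```

```text
4.4167 [  45.48309027 -135.28213222] 0.07849359982747474 [ 0.17439197 -0.13953211 -0.20503279]
```

View pics/s1.png

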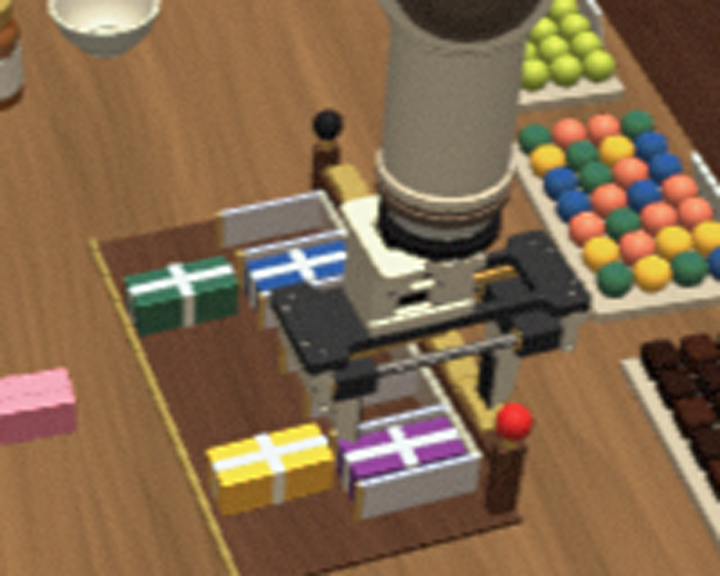

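The right-hand finger (crop 490,395) hangs above the rail's first key, beside the red ball (515,420). The other finger clears the purple box. I'll press and slide next.

Run:
```python
from h import *
def rep(): print(round(read_time_s(),2),np.round(toR(v,th,read_eef_pos()),1),np.round(read_eef_pos()[2]*1e3,2),np.round(read_force(),2))
L(45,-134,70.5,.05);rep()
L(45,-134,65.3,.02);rep()
for y in(-125,-112,-100,-88,-75,-62,-50,-38,-25): L(45,y,65.3,.04);rep()
L(45,-25,110,.1);rep()
```

```text
4.77 [  45.1 -133.7] 70.5 [-0.26  0.78  0.92]
5.17 [  45.3 -134. ] 65.55 [-0.68  0.47  2.18]
5.55 [  45.5 -124.6] 65.6 [ 0.63 -1.    3.9 ]
6.03 [  45.1 -110.5] 65.19 [-0.32  0.82  3.41]
6.47 [  45.2 -100.7] 65.75 [ 0.22 -4.16  5.61]
6.92 [ 45.  -86.8] 65.19 [-0.14 -0.26  3.11]
7.4 [ 45.  -73.5] 65.18 [-0.38 -0.11  2.51]
7.88 [ 45.1 -60.8] 65.28 [1.35 0.15 2.87]
8.32 [ 45.2 -50.6] 65.71 [ 0.48 -3.72  5.31]
8.78 [ 45.  -36.7] 65.17 [1.21 0.93 3.82]
9.25 [ 44.9 -23.5] 65.21 [0.58 0.61 3.55]
9.85 [ 44.6 -24.9] 109.82 [ 0.07 -0.6  -0.61]
```

The three humps were felt at the expected places. Now I'll push the gold box along the trough.

Run:
```python
from h import *
def rep(): print(round(read_time_s(),2),np.round(toR(v,th,read_eef_pos()),1),np.round(read_eef_pos()[2]*1e3,2),np.round(read_force(),2))
command_gripper(.022)
L(-46,-150,110,.2);L(-46,-150,19,.12);rep()
print(L(-46,-125,19,.06,4));rep()
L(-46,-54,19,.04);rep()
L(-46,-80,19,.1);L(-46,-130,100,.2)
goto(W(v,th,-150,-130,150),Q)
snap('top','t2.png',(215,145,380,240),4.8);snap('side','s2.png',(240,155,380,295),4.2)
for n,roi in(('top',(225,172,340,226)),('side',(245,210,330,275))):
    p=np.load(f'pics/last_{n}.npz')['p']
    for b in blobs(p,'gold',roi)[:3]:print(n,np.round(b[:3],1),toR(v,th,ray(n,b[:2],.038)),b[3])
```

```text
12.88 [ -45.4 -150.2] 19.52 [-0.76 -0.2   0.97]
False
13.44 [ -45.9 -124.4] 19.11 [ 0.88 -0.35  0.35]
15.37 [-46.  -54.1] 19.01 [-0.34 -0.28  0.39]
top [293.9 212.5  98. ] [-58.16161851 -31.14601321] ((292.1230773925781, 209.48464965820312), (26.543432235717773, 13.02364730834961), 82.87498474121094)
top [286.8 202.2  31. ] [-22.39761017 -12.50374405] ((287.0, 202.0), (10.0, 4.0), 90.0)
side [284.7 235.  258.5] [-44.0263902  -25.34919833] ((284.86737060546875, 234.91653442382812), (9.884300231933594, 31.42586898803711), 77.19573211669922)
```

View pics/t2.png

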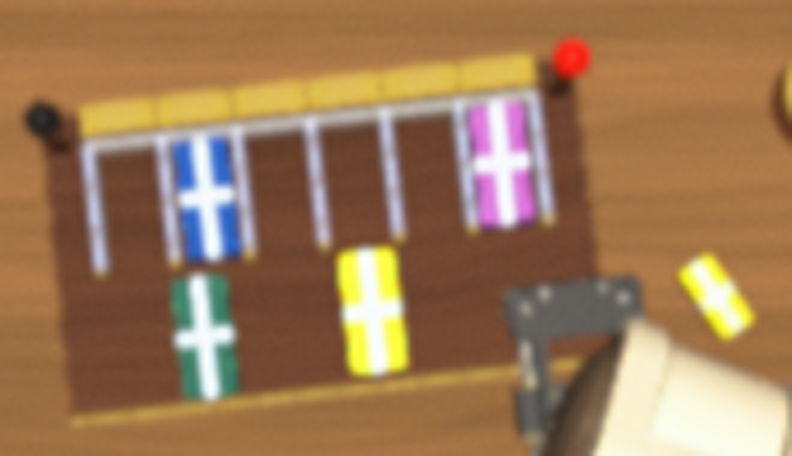

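View pics/s2.png

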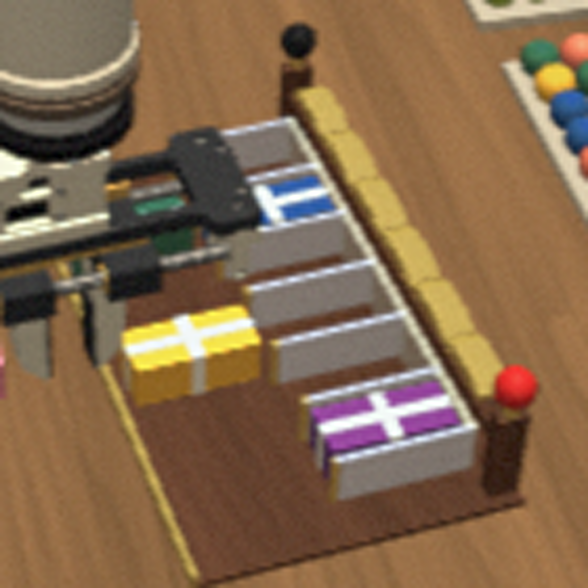

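The box sits squarely in the trough at about y = -26 to -28 (top crop 372,311), and the third gap's centre line passes at crop 367. I'll nudge it 2 mm further and then push it in.

Run:
```python
from h import *
def rep(): print(round(read_time_s(),2),np.round(toR(v,th,read_eef_pos()),1),np.round(read_eef_pos()[2]*1e3,2),np.round(read_force(),2))
L(-46,-100,100,.25);L(-46,-80,19,.15);L(-46,-58,19,.06);L(-46,-52,19,.03);rep()
L(-46,-80,19,.1);L(-46,-85,80,.2);command_gripper(0)
L(-114,-25,80,.2);L(-114,-25,20,.12);rep()
for x in(-90,-70,-50,-35): 
    s=L(x,-25,20,.04,8);rep()
    if s:print('stop');break
snap('top','t3.png',(215,145,380,240),4.8);snap('side','s3.png',(240,155,380,295),4.2)
```

```text
19.23 [-46.  -51.8] 18.95 [-0.08  0.5  -0.05]
21.94 [-113.5  -25.6] 20.04 [0.7  1.01 0.05]
22.69 [-89.7 -25. ] 19.96 [-0.42  0.3  -0.99]
23.34 [-69.6 -25. ] 19.99 [ 0.16  0.72 -0.37]
23.99 [-49.6 -25. ] 20.02 [-0.21  1.08  0.2 ]
24.52 [-34.5 -25. ] 20.0 [-0.04 -0.08  0.06]
```

View pics/s3.png

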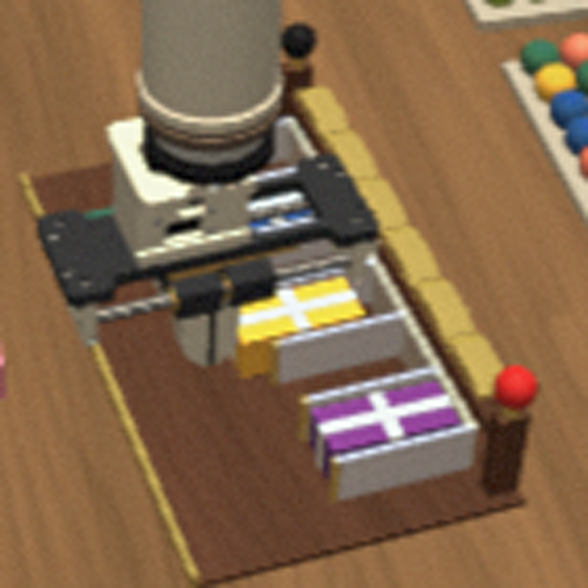

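The box is sliding straight into the third gap (crop 300,310). I'll continue to the stop under force guard.

Run:
```python
from h import *
def rep(): print(round(read_time_s(),2),np.round(toR(v,th,read_eef_pos()),1),np.round(read_eef_pos()[2]*1e3,2),np.round(read_force(),2))
print(L(-22,-25,20,.04,8));rep()
print(L(-4,-25,20,.02,8));rep();pause(.3);rep()
L(-40,-25,20,.1);L(-60,-25,110,.15);goto(W(v,th,-170,-130,200),Q);rep()
snap('top','t4.png',(215,145,380,240),4.8);snap('side','s4.png',(240,155,380,295),4.2)
a,b=cv2.imread('pics/t4.png'),cv2.imread('pics/s4.png');b=cv2.resize(b,(456,456));a=cv2.resize(a,(344*1,198));c=np.zeros((456,800,3),np.uint8);c[:,:456]=b;c[:198,456:]=a;cv2.imwrite('pics/f4.png',c)
```

```text
False
25.09 [-21.4 -25. ] 20.03 [ 0.25  0.14 -1.07]
True
25.68 [-13.6 -24.9] 19.35 [ 0.91 -0.25  0.44]
25.98 [-14.6 -24.8] 18.95 [-0.06 -0.54 -0.96]
27.88 [-169.3 -128.9] 199.3 [ 0.12  0.56 -0.18]
```

View pics/t4.png

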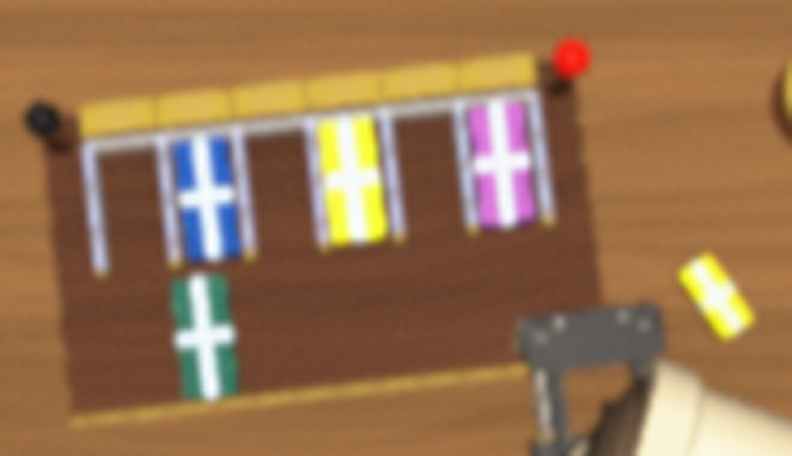

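View pics/s4.png

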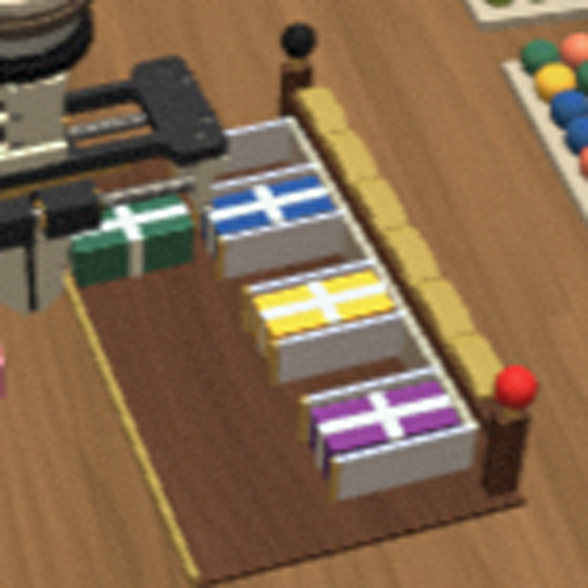

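The gold box is in line with the blue and purple home boxes (top crop 350,180, against an expected 353,180). I'll do one gentle second press in case it rebounded, then retreat and hand in.

Run:
```python
from h import *
def rep(): print(round(read_time_s(),2),np.round(toR(v,th,read_eef_pos()),1),np.round(read_eef_pos()[2]*1e3,2),np.round(read_force(),2))
goto(W(v,th,-70,-25,110),Q);L(-40,-25,20,.12);L(-20,-25,20,.05)
print(L(-8,-25,20,.008,5));rep()
L(-25,-25,20,.03);L(-60,-25,110,.15);goto(W(v,th,-170,-130,200),Q);rep()
for n in('top','side'): snap(n,n+'5.png',(215,145,380,240),4.8)
p=np.load('pics/last_top.npz')['p'];q=np.load('pics/top0.npz')['p']
d=cv2.absdiff(p,q).max(2);print('green/blue/purple change',[int((d[a:b,c:e]>40).sum()) for a,b,c,e in((203,230,248,266),(172,200,249,268),(164,193,310,328))])
for b in blobs(p,'gold',(280,168,300,197)):print(toR(v,th,ray('top',b[3][0],.038)),b[3])
sign_off()
```

```text
True
31.17 [-13.6 -24.9] 19.41 [-0.32 -0.32  0.74]
33.22 [-169.3 -129. ] 199.31 [ 0.74  0.42 -0.42]
green/blue/purple change [0, 0, 0]
[ 15.74471248 -24.77380593] ((289.1153869628906, 189.92308044433594), (11.039091110229492, 11.65926456451416), 82.87498474121094)
[ 66.00611494 -25.1545465 ] ((287.32928466796875, 174.46343994140625), (8.282365798950195, 11.595312118530273), 83.6598129272461)
the job is handed in; nothing more can be done
```

I counted the first three gaps on the rail and pushed the gold box home into the third, then handed the job in at about 33 s of robot time. No verdict is reported.

- **Counting:** Starting at the red knob (the y = -125 end), I slid one fingertip along the rail over the first three keys, pressing about 4.5 mm. The forces rose and fell as expected between keys. I lifted off on the third key, at y = -25.
- **Pushing:** I slid the larger gold box along the trough, then straight into the third gap, without lifting it. The push stopped on contact at a tool position within about 1 mm of where "home" should be. A gentle second press stopped at the same spot.
- **Last checks:** In the final images the gold box is centred at about y = -25 and lines up with the blue and purple home boxes. The green, blue and purple boxes show no pixel change from the start, and the gripper is clear of everything.
- **Disagreements:** The two cameras differed by about 4 mm in rack x. I averaged them and relied on force contact for the final seating. I did not run a pixel comparison on the other bystanders, but the arm passed well clear of them.

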